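# Stand the long satellite's solar panel upright

### The job

Two small satellites lie on their sides in bench cradles, each with a hinged solar panel leaning outwards. Fold the panel of the longer satellite up about its hinge until it stands upright, square to the satellite's top face, and let go of it there. Leave the shorter satellite's panel as it is.

Things in the scene. Friction and masses are not known exactly. Their poses are not given: they have to be found in the camera images.
- long_satellite: the longer of two box-shaped satellites (dark body, aluminium edge rails, dark solar cells on orange foil): a box 227 x 100 x 100 mm lying in a black cradle plate 251 x 116 x 12 mm with grey end blocks, fixed to the bench. Origin: centre of the cradle's underside, on the bench top; x along the satellite's length, y across it to the hinge side, z up. The body's top face is at z = 120 mm. The panel's hinge line is parallel to x through y = +50 mm, z = +124 mm.
- long_panel (a joint): angle (rad) of the longer satellite's panel about its hinge line: 0 = lying out level towards the satellite's +y side, growing as it folds up, 1.57 = upright (square to the top face), 3.1 = folded flat over the top face. At the start it leans outwards at 0.85 to 1.2. The hinge is stiff: the panel stays at any angle where it is left, and about 2 N at the free edge moves it.
- long_panel_edge (a point): middle of the free edge of the longer satellite's panel, 85 mm from the hinge line. The panel is a rigid plate 220 mm long (along the hinge), 5 mm thick, reaching from 2 to 85 mm from the hinge line, its mid-plane through the hinge line; the free edge is clear along its whole length. Axes: x along the hinge, y from the hinge to the free edge in the panel's plane, z normal to the panel (up when the panel is level).
- short_panel_edge (a point): middle of the free edge of the shorter satellite's panel, to be left alone. The shorter satellite is the same make with a body 113 x 100 x 100 mm, and its panel is 106 mm long, 5 mm thick, with the same 85 mm reach from the hinge and the same stiff hinge on its own +y side; same axes as the other edge point.

How it is judged:
By the outcome, as a careful person would: the job done as asked, in the order asked, and still so for the second after the job is handed in, with the robot touching nothing.
It also fails if it takes over 32 s, if anything falls off the work surface, if the arm or the gripper's body presses on something with over 40 N, if the wrist force passes 120 N, or if a joint passes its speed limit or range.

### The arm

A 6-joint arm with a two-finger parallel gripper is mounted at the origin on the work surface. World frame = base frame: x ahead of the robot, y to its left, z up, the work surface at z = 0. Lengths are in m, angles in rad, forces in N, time in s.
With the tool pointing down it reaches from about 0.325 to 0.775 m from the base axis. Payload 5.5 kg.
Tool frame: the origin (TCP) lies on the front face of the gripper's body, between the roots of the fingers; the fingertips stand 73 mm ahead of it and the grasp point (between the pads) lies 54 mm ahead of it (tip_reach is the distance from the TCP to the fingertips, in m); y points along the fingers, z is the direction in which the jaws open and shut, and the axes are right-handed (so a half turn about y gives the same grasp; the last joint's range is limited). The gripper opens to 85 mm and grips with 20 to 120 N. Pads are 22 mm wide; open, the fingers measure 114 mm over their backs; the gripper's body (76 mm by 85 mm) begins 54 mm behind the grasp point. The pads swing forward as they close: fully open they stand 13 mm farther back than shut.
Start: joints at [-0.057, 0.091, 1.231, -0, 1.82, -0.057], TCP at [0.6, -0, 0.304] pointing down, gripper open.
Joint ranges: [-2.87, 2.87], [-0.86, 2.18], [0.17, 2.46], [-1.51, 4.65], [0.06, 2.69], [-2.65, 2.65]. Speed limits (rad/s): [2.57, 2.57, 3.01, 3.14, 3.14, 3.14].

### API

Orientations are given as a rotation vector (axis times angle).
In Python, from bench import * gives the robot as it stands.
- The arm moves only by the tool step_arm, never from a script. Its argument "deltas" is a list of rows, each a list of 7 numbers: the turn, a rotation vector about the tool's x, y, z in degrees, then the shift along the tool's x, y, z in cm, then the finger opening in cm, from 0 to 8.54. A call has 1 to 10 rows; each row shifts and turns the commanded pose from where the row before left it, along the tool's axes as they then stand; what a row does not reach is not made up. A row lasts 1/8 s, in which the tool goes at most 62.5 mm and 10.7 degrees, less where a joint would pass 70% of its speed; a pose out of reach is approached as far as the arm can. A call is refused whole if a number of a shift passes 6.25 or a number of a turn 10.7, either way. A call with a gripper value outside its range is refused whole. The fingers move at their own pace and stop on an object; "force" is the grip in N (left out, the last holds). Time passes only in rows, so rows that do not move let the fingers close. It gives the time, the measured TCP pose, the force and the opening at its end, in the units of the state.
- sense(): the state, without advancing time (a new reading comes with each control period).
- camera(name): name is "scene" or "side" or "wrist"; returns a dict with "pixels" (384x512x3 uint8, red, green, blue), "fx", "fy", "cx", "cy" (pixels), "world_from_camera" (4x4, takes a point from camera to world coordinates). Camera axes: x right, y up, looking along -z (the intrinsics and any distortion apply to the point x, -y, -z); pixel columns grow to the right and rows downward; lengths in m; the calibration is good to about 2 mm. The wrist camera is an equidistant fisheye: a pixel r from the principal point sees the ray r / f radians off the axis. A picture is of the moment at which its call begins. There is no depth.
- job_done(): hands the job in, once; it reports no verdict.
The state is a dict: "t": time; "joint_positions": joint angles; "dq": joint speeds; "tau": joint torques, N m; "position": TCP position; "tool_rot": TCP orientation; "ft_force": force on the tool from outside, world axes, zero at the start; "torque": the same for the moment, N m; "width": finger opening in m.
Only numpy, scipy, OpenCV 4.12 (cv2) and the standard library are available. Lean on these libraries where they do the work, as an engineer would, in place of code of your own. Each camera call takes 0.05 s, during which the arm holds its last target. There are 200 camera calls.

## Working session

There is one attempt and no reset: what is moved stays moved. The work goes in short steps, Python scripts to look and compute and a tool call to move; the robot and the scene stay as the last step left them, time stands still between calls to the robot, and variables do not carry over. Pictures are saved under pics/ and viewed, about 8 in all and at most 12, crops included, and the job is handed in when it is done.

Besides the shell and the picture viewer there is one more tool, called after "Emit:" by a JSON object that holds its "method" and its "body". step_arm: Moves the arm, as the interface text tells. Its arguments: {"type":"object","properties":{"deltas":{"type":"array","items":{"type":"array","items":{"type":"number"}}},"force":{"type":"number"}},"required":["deltas"]}

```bash
mkdir -p pics; cat > h.py <<'E'
from bench import *
import numpy as np, cv2, pickle
def snap(n,f):
    c=camera(n); cv2.imwrite(f'pics/{f}.png',c['pixels'][:,:,::-1]); pickle.dump(c,open(f'pics/{f}.pkl','wb')); return c
E
python3 - <<'E'
from h import *
a=snap('scene','s1');b=snap('side','d1')
for c in(a,b): print(c['fx'],c['cx'],c['cy'],{k:v for k,v in c.items() if k not in('pixels',)})
print(sense())
E
```

```text
445.19474932159727 257.18395347859706 179.71490346188725 {'fx': 445.19474932159727, 'fy': 445.19474932159727, 'cx': 257.18395347859706, 'cy': 179.71490346188725, 'world_from_camera': array([[-0.8162513 , -0.46646739,  0.34079611,  0.9472042 ],
       [ 0.57748224, -0.67492905,  0.45933108,  0.49856075],
       [ 0.01575022,  0.57173329,  0.82028835,  1.03830369],
       [ 0.        ,  0.        ,  0.        ,  1.        ]])}
437.6323753294812 258.01560157291874 190.55878827029662 {'fx': 437.6323753294812, 'fy': 437.6323753294812, 'cx': 258.01560157291874, 'cy': 190.55878827029662, 'world_from_camera': array([[ 0.90655692,  0.30334305, -0.29349197,  0.28832804],
       [-0.42187706,  0.67295423, -0.60757908, -0.53433357],
       [ 0.01320177,  0.67462256,  0.7380448 ,  0.75888365],
       [ 0.        ,  0.        ,  0.        ,  1.        ]])}
{'t': 0.1, 'joint_positions': array([-5.66758867e-02,  9.18163917e-02,  1.23177259e+00, -5.14674333e-06,
        1.81982439e+00, -5.67314253e-02]), 'dq': array([ 1.41978075e-03, -4.23973325e-03, -2.71437057e-03, -1.01248707e-03,
       -1.60520356e-05,  5.82176486e-04]), 'tau': array([ 2.62064459e-03, -4.60215712e+01, -4.19218469e+01, -9.60827560e-05,
        1.05514470e-02,  1.00166855e-05]), 'position': array([5.99871351e-01, 1.86502997e-05, 3.02840156e-01]), 'tool_rot': array([-1.2104916 ,  1.21054473, -1.20822714]), 'ft_force': array([ 0.36032069, -0.20604793,  1.18158669]), 'torque': array([-0.04867124, -0.03225652, -0.01097712]), 'width': 0.08526314682215695}
```

View pics/s1.png

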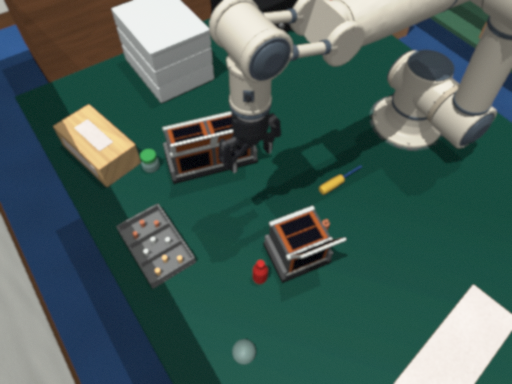

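View pics/d1.png

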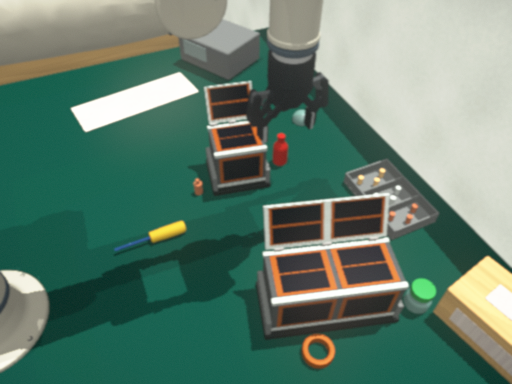

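The side view shows the long satellite at about (330,270), with its panel on the far side spanning columns 264–390 and rows 195–248. The short satellite is at (238,150). I'll enlarge both to pick corners.

```bash
python3 - <<'E'
import cv2
a=cv2.imread('pics/d1.png')[180:350,245:420]; b=cv2.imread('pics/s1.png')[95:195,145:285]
cv2.imwrite('pics/d1c.png',cv2.resize(a,None,fx=3.5,fy=3.5,interpolation=cv2.INTER_CUBIC))
cv2.imwrite('pics/s1c.png',cv2.resize(b,None,fx=5,fy=5,interpolation=cv2.INTER_CUBIC))
E
```

```text
(no output)
```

View pics/d1c.png

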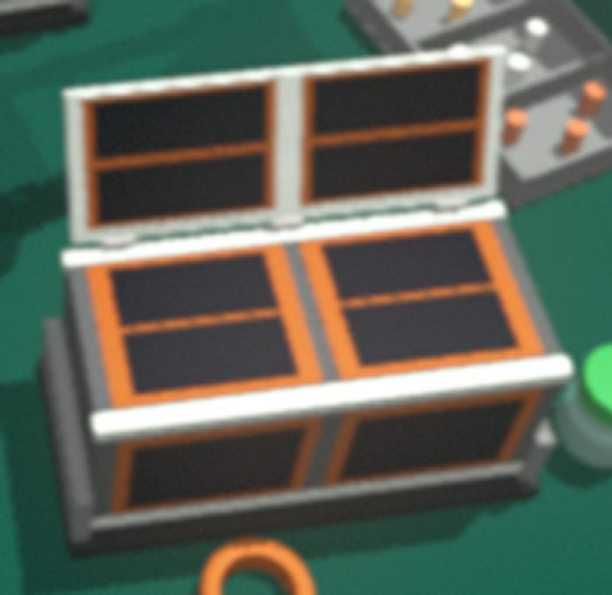

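View pics/s1c.png

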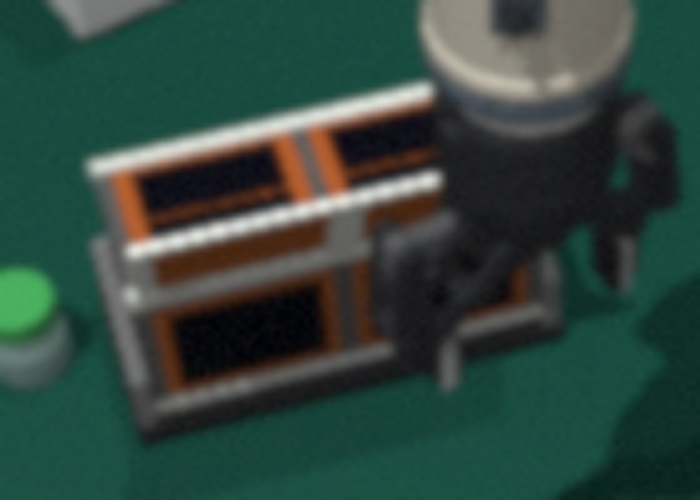

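The side crop gives clear foil and panel corners. The scene crop shows the free edge from the outside, running (130,250) to (440,180) in crop pixels before the gripper hides it. I'll cast rays from these points.

```bash
cat >> h.py <<'E'
def ray(c,u,v):
    M=c['world_from_camera']; d=np.array([(u-c['cx'])/c['fx'],-(v-c['cy'])/c['fy'],-1.]); d=M[:3,:3]@d
    return M[:3,3],d/np.linalg.norm(d)
def onz(c,u,v,z):
    o,d=ray(c,u,v); return o+d*(z-o[2])/d[2]
def edge(c,u,v,P,th):   # ray meets r=85mm cylinder about hinge -> angles, sat frame
    o,d=ray(c,u,v); R=np.array([[np.cos(th),np.sin(th),0],[-np.sin(th),np.cos(th),0],[0,0,1]])
    o=R@(o-[P[0],P[1],0])-[0,.05,.124]; d=R@d
    a=d[1]**2+d[2]**2;b=o[1]*d[1]+o[2]*d[2];q=b*b-a*(o[1]**2+o[2]**2-.085**2)
    if q<0: t=-b/a; p=o+t*d; return 'miss r=%.4f'%np.hypot(p[1],p[2]),np.arctan2(p[2],p[1]),p[0]
    return [(round(float(np.arctan2(p[2],p[1])),3),round(float(p[0]),4)) for s in(-1,1) for p in [o+d*(-b+s*np.sqrt(q))/a]]
E
python3 - <<'E'
from h import *
d=pickle.load(open('pics/d1.pkl','rb'));s=pickle.load(open('pics/s1.pkl','rb'))
D=lambda x,y:(245+(x+.5)/3.5-.5,180+(y+.5)/3.5-.5); S=lambda x,y:(145+(x+.5)/5-.5,95+(y+.5)/5-.5)
F=np.array([onz(d,*D(*p),.12) for p in[(88,266),(490,222),(548,355),(118,405)]])
print('foil',F.round(4),F.mean(0))
R=np.array([onz(d,*D(*p),.12) for p in[(62,255),(505,210),(572,365),(92,425)]]); print('rails',R.round(4),R.mean(0))
for Q in(F,R):
    v=Q[1]-Q[0]+Q[2]-Q[3]; w=Q[0]-Q[3]+Q[1]-Q[2]
    print('len',np.linalg.norm(v)/2,'wid',np.linalg.norm(w)/2,'yaw',np.degrees(np.arctan2(v[1],v[0])),np.degrees(np.arctan2(-w[0],w[1])))
# scene: -y rail left end, cradle corner etc
print('scene -y rail',onz(s,*S(92,165),.12),onz(s,*S(435,92),.12)); print('scene +y rail',onz(s,*S(130,298),.12))
print('cradle scene bottom corners',onz(s,*S(150,438),0),onz(s,*S(565,330),0))
print('cradle side bottom',onz(d,*D(75,552),0),onz(d,*D(530,495),0))
th=np.arctan2(*( (F[1]-F[0]+F[2]-F[3])[[1,0]])); P=F.mean(0)
for p in[(130,250),(285,215),(440,180)]: print('scene edge',edge(s,*S(*p),P,th))
for p in[(66,92),(505,50)]: print('side edge',edge(d,*D(*p),P,th))
print(cv2.Rodrigues(sense()['tool_rot'])[0].round(4))
E
```

```text
foil [[ 0.4963 -0.1561  0.12  ]
 [ 0.6954 -0.2171  0.12  ]
 [ 0.6742 -0.2926  0.12  ]
 [ 0.4752 -0.231   0.12  ]] [ 0.58526971 -0.22420826  0.12      ]
rails [[ 0.4873 -0.1448  0.12  ]
 [ 0.707  -0.2141  0.12  ]
 [ 0.6812 -0.3018  0.12  ]
 [ 0.4598 -0.2352  0.12  ]] [ 0.58382197 -0.22396242  0.12      ]
len 0.20827313723949853 wid 0.07814267840654009 yaw -17.126590378759605 -15.694133229004139
len 0.23082412641711045 wid 0.0929561195060972 yaw -17.12600914897991 -16.667161237292838
scene -y rail [ 0.67691946 -0.30301685  0.12      ] [ 0.49300474 -0.24263216  0.12      ]
scene +y rail [ 0.70469446 -0.2103618   0.12      ]
cradle scene bottom corners [ 0.7125346  -0.20840794  0.        ] [ 0.47538668 -0.13790684  0.        ]
cradle side bottom [ 0.45239043 -0.23987881  0.        ] [ 0.68519957 -0.31212118  0.        ]
scene edge [(1.138, 0.106), (-2.547, 0.102)]
scene edge [(1.13, 0.0293), (-2.538, 0.0138)]
scene edge [(1.121, -0.0495), (-2.528, -0.0769)]
side edge [(1.16, -0.1115), (0.238, -0.103)]
side edge [(1.163, 0.1067), (0.234, 0.1381)]
[[ 1.0e-04 -1.8e-03  1.0e+00]
 [-1.0e+00  1.0e-04  1.0e-04]
 [-1.0e-04 -1.0e+00 -1.8e-03]]
```

Emit:
{"method": "step_arm", "body": {"deltas": [[0,0,0,3.5,0,0.2,8.5],[0,0,0,3.5,0,0.2,8.5],[0,0,0,3.5,0,0.2,8.5],[0,0,0,3.6,0,0.2,8.5],[0,0,0,0,0,0,8.5]]}}

```text
t: 0.72
position: [0.6077, -0.1433, 0.3027]
tool_rot: [-1.209, 1.213, -1.211]
ft_force: [-0.4, 0.7, -0.8]
width: 0.0849
```

Emit:
{"method": "step_arm", "body": {"deltas": [[0,-10.4,0,0,0,0,8.5],[0,-10.4,0,0,0,0,8.5],[0,-10.4,0,0,0,0,8.5],[0,-10.4,0,0,0,0,8.5],[0,-10.4,0,0,0,0,8.5],[0,-10.4,0,0,0,0,8.5],[0,-10.6,0,0,0,0,8.5],[0,0,0,0,0,0,8.5],[0,0,0,0,0,0,8.5]]}}

```text
t: 1.85
position: [0.608, -0.1404, 0.3037]
tool_rot: [-1.558, 0.235, -0.235]
ft_force: [0.2, 0.3, 0.1]
width: 0.085
```

```bash
cat >> h.py <<'E'
def rep(th=np.radians(-17.05),P=(.583,-.224)):
    s=sense(); R=cv2.Rodrigues(s['tool_rot'])[0]; x=np.array([np.cos(th),np.sin(th),0]);y=np.array([-np.sin(th),np.cos(th),0])
    p=s['position']-[P[0],P[1],0]
    print('t',s['t'],'sat-frame tcp mm',(1e3*np.array([p@x,p@y,p[2]])).round(1),'F sat',[round(float(s['ft_force']@k),1) for k in(x,y,[0,0,1])],'w',s['width'])
    print('tool x,y,z axes in sat frame',np.array([x,y,[0,0,1]]).dot(R).T.round(4).tolist())
E
python3 -c "
from h import *
rep(); snap('scene','s2'); a=cv2.imread('pics/s2.png')[90:200,140:290]; b=snap('side','d2')['pixels'][170:350,240:420,::-1]
cv2.imwrite('pics/m2.png',np.hstack([cv2.resize(a,(400,293),interpolation=3),cv2.resize(b,(400,400),interpolation=3)[:293]]))"
```

```text
t 1.85 sat-frame tcp mm [ -0.6  87.2 303.7] F sat [0.1, 0.3, 0.1] w 0.08499537972361419
tool x,y,z axes in sat frame [[1.0, -0.0021, -0.0004], [-0.0004, 0.0002, -1.0], [0.0021, 1.0, 0.0002]]
```

View pics/m2.png

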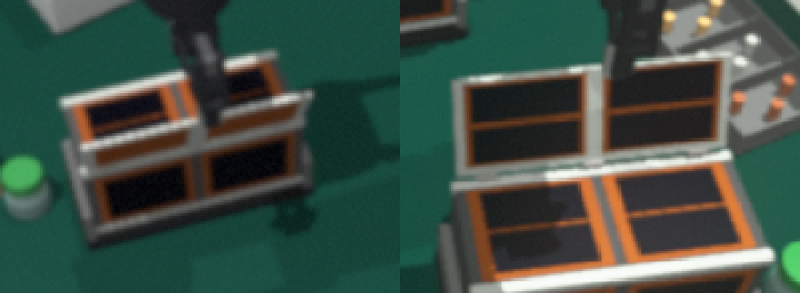

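The picture shows the gripper above the middle of the long panel's free edge. In the left tile that edge runs from (85,155) to (310,97). Jaws are across the panel, so I'll straddle the edge, carry it over, then close.

Emit:
{"method": "step_arm", "body": {"deltas": [[0,0,0,0,2,0,8.5],[0,0,0,0,2,0,8.5],[0,0,0,0,1.6,0,8.5],[0,0,0,0,0,0,8.5]]}}

```text
t: 2.45
position: [0.6074, -0.1409, 0.2454]
tool_rot: [-1.558, 0.236, -0.23]
ft_force: [1.1, 0.2, 0.5]
width: 0.0853
```

Emit:
{"method": "step_arm", "body": {"deltas": [[0,0,0,0,0,-0.8,8.5],[0,0,0,0,0,-0.8,8.5],[0,0,0,0,0,-0.8,8.5],[0,0,0,0,0,-0.8,8.5],[0,0,0,0,0,-0.5,8.5],[0,0,0,0,0,0,8.5],[0,0,0,0,0,0,8.5]]}}

```text
t: 3.32
position: [0.5972, -0.1762, 0.2478]
tool_rot: [-1.558, 0.233, -0.233]
ft_force: [-1.2, -1.2, 0.5]
width: 0.0849
```

```bash
python3 -c "
from h import *
rep(); snap('scene','s3'); a=cv2.imread('pics/s3.png')[90:200,140:290]; b=snap('side','d3')['pixels'][170:350,240:420,::-1]
cv2.imwrite('pics/m3.png',np.hstack([cv2.resize(a,(400,293),interpolation=3),cv2.resize(b,(400,400),interpolation=3)[:293]]))"
```

```text
t 3.325 sat-frame tcp mm [ -0.4  49.8 247.8] F sat [-0.8, -1.5, 0.5] w 0.08494143996407548
tool x,y,z axes in sat frame [[1.0, 0.001, -0.0001], [-0.0001, 0.0001, -1.0], [-0.001, 1.0, 0.0001]]
```

View pics/m3.png

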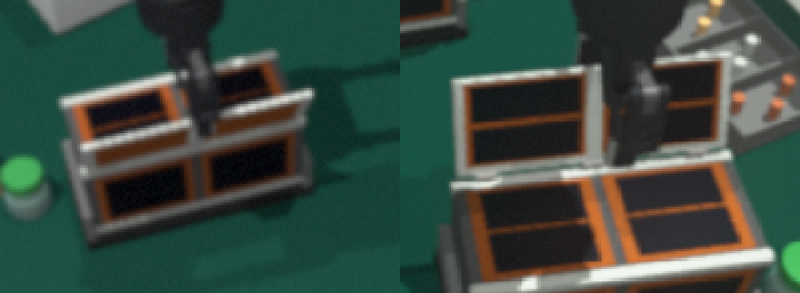

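The outer finger is on the outside of the panel (left tile, about (205,125)) and the inner one is over the top face. The panel hasn't moved. I'll close gently on the vertical centre plane.

Emit:
{"method": "step_arm", "body": {"deltas": [[0,0,0,0,0,0,7],[0,0,0,0,0,0,6],[0,0,0,0,0,0,5],[0,0,0,0,0,0,4],[0,0,0,0,0,0,3],[0,0,0,0,0,0,2],[0,0,0,0,0,0,1.2],[0,0,0,0,0,0,0.9],[0,0,0,0,0,0,0.9]], "force": 20}}

```text
t: 4.55
position: [0.5971, -0.1765, 0.2477]
tool_rot: [-1.558, 0.233, -0.233]
ft_force: [0.9, 1.4, 0.4]
width: 0.0091
```

```bash
python3 -c "
from h import *
rep(); snap('scene','s4'); a=cv2.imread('pics/s4.png')[90:200,140:290]; b=snap('side','d4')['pixels'][170:350,240:420,::-1]
cv2.imwrite('pics/m4.png',np.hstack([cv2.resize(a,(400,293),interpolation=3),cv2.resize(b,(400,400),interpolation=3)[:293]]))"
```

```text
t 4.55 sat-frame tcp mm [ -0.4  49.6 247.7] F sat [0.4, 1.6, 0.4] w 0.009090414895983586
tool x,y,z axes in sat frame [[1.0, 0.0007, -0.0002], [-0.0002, -0.0002, -1.0], [-0.0007, 1.0, -0.0002]]
```

View pics/m4.png

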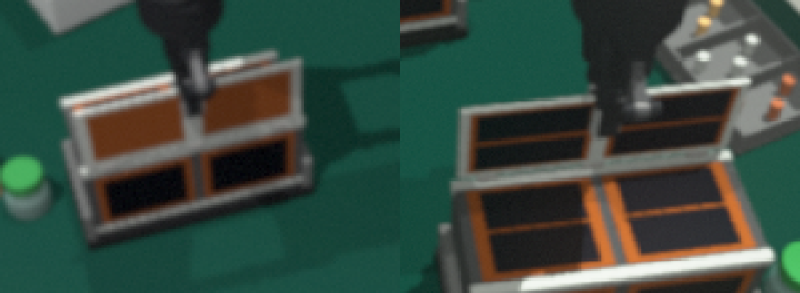

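The panel is now nearly upright between the pads. A full gentle close will square it against the vertical pads.

Emit:
{"method": "step_arm", "body": {"deltas": [[0,0,0,0,0,0,0.6],[0,0,0,0,0,0,0.3],[0,0,0,0,0,0,0.3],[0,0,0,0,0,0,0.3],[0,0,0,0,0,0,0.3]], "force": 20}}

```text
t: 5.28
position: [0.5973, -0.1758, 0.2478]
tool_rot: [-1.557, 0.232, -0.232]
ft_force: [2.0, 5.6, 0.3]
width: 0.0053
```

```bash
python3 -c "
from h import *
rep(); a=snap('scene','s5')['pixels'][95:195,150:270,::-1]; b=snap('side','d5')['pixels'][190:280,250:400,::-1]
cv2.imwrite('pics/s5c.png',np.vstack([cv2.resize(a,None,fx=3.5,fy=3.5,interpolation=2),np.zeros((0,420,3),np.uint8)]))
A=cv2.resize(a,None,fx=5,fy=5,interpolation=2)[:300]; B=cv2.resize(b,None,fx=4,fy=4,interpolation=2)[:300]
cv2.imwrite('pics/m5.png',np.vstack([A,B]))"
```

```text
t 5.275 sat-frame tcp mm [ -0.4  50.2 247.8] F sat [0.2, 5.9, 0.3] w 0.005262952810030366
tool x,y,z axes in sat frame [[1.0, 0.0016, -0.0002], [-0.0002, 0.001, -1.0], [-0.0016, 1.0, 0.001]]
```

View pics/m5.png

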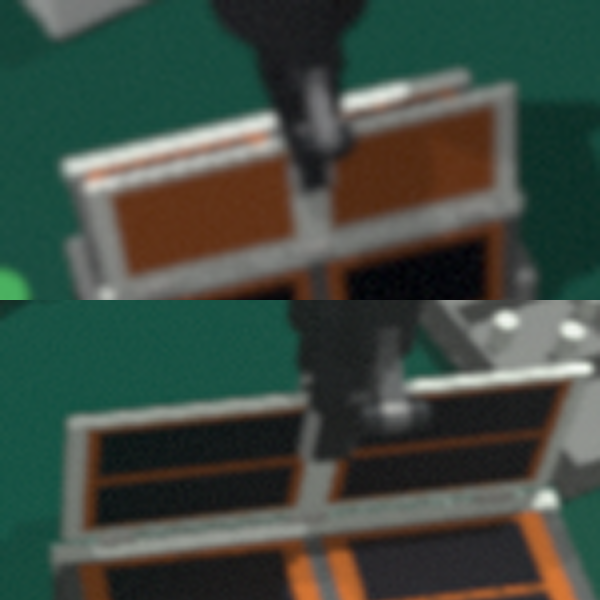

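```bash
python3 - <<'E'
from h import *
s=pickle.load(open('pics/s5.pkl','rb'));d=pickle.load(open('pics/d5.pkl','rb'))
S=lambda x,y:(150+(x+.5)/5-.5,95+(y+.5)/5-.5); D=lambda x,y:(250+(x+.5)/4-.5,190+(y-300+.5)/4-.5)
th=np.radians(-17.05);R=np.array([[np.cos(th),np.sin(th),0],[-np.sin(th),np.cos(th),0],[0,0,1]]);P=np.array([.583,-.224,0])
def tri(a,b):
    o,u=ray(s,*S(*a));q,v=ray(d,*D(*b)); t=np.linalg.lstsq(np.c_[u,-v],q-o,rcond=None)[0]
    A=o+t[0]*u;B=q+t[1]*v; return (1e3*R@((A+B)/2-P)).round(1),round(1e3*np.linalg.norm(A-B),1)
print('+x edge corner',tri((85,184),(592,369)),' -x edge corner',tri((515,87),(68,420)))
print('rail/base lower corners seen: +x',tri((110,292),(545,500)))
for p in[(85,184),(300,133),(515,87)]: print(edge(s,*S(*p),P,th))
print(sense()['torque'])
E
```

```text
+x edge corner (array([109.6,  48.6, 209. ]), np.float64(0.6))  -x edge corner (array([-110.4,   49.8,  209. ]), np.float64(2.1))
rail/base lower corners seen: +x (array([109.4,  46.1, 120.8]), np.float64(0.7))
[(1.586, 0.1093), (-3.055, 0.1063)]
[(1.598, 0.0006), (-3.068, -0.0143)]
[(1.571, -0.1114), (-3.038, -0.1394)]
[ 1.15881167 -0.31902041  0.13875251]
```

The triangulated free edge is at y ≈ 49 mm, z = 209 mm in the satellite frame, so the panel is upright to about 0.015 rad. I'll take off the ~6 N side load, then open slowly.

Emit:
{"method": "step_arm", "body": {"deltas": [[0,0,0,0,0,0.05,0.3],[0,0,0,0,0,0,0.3],[0,0,0,0,0,0,0.3]]}}

```text
t: 5.75
position: [0.5974, -0.1758, 0.2478]
tool_rot: [-1.558, 0.233, -0.233]
ft_force: [1.3, 5.5, 0.8]
width: 0.0048
```

```bash
python3 -c "
from h import *
rep(); print(sense()['torque'])"
```

```text
t 5.75 sat-frame tcp mm [ -0.4  50.3 247.8] F sat [-0.4, 5.6, 0.8] w 0.004836858351664649
tool x,y,z axes in sat frame [[1.0, 0.001, -0.0002], [-0.0002, 0.0003, -1.0], [-0.001, 1.0, 0.0003]]
[ 1.09108541 -0.32941338  0.13266675]
```

Emit:
{"method": "step_arm", "body": {"deltas": [[0,0,0,0,0,0.05,0.3],[0,0,0,0,0,0,0.3],[0,0,0,0,0,0,0.3]]}}

```text
t: 6.12
position: [0.5974, -0.1756, 0.2478]
tool_rot: [-1.558, 0.233, -0.233]
ft_force: [0.1, 2.1, -0.2]
width: 0.0048
```

```bash
python3 -c "
from h import *
rep()"
```

```text
t 6.125 sat-frame tcp mm [ -0.4  50.5 247.8] F sat [-0.6, 2.0, -0.2] w 0.004848242760412868
tool x,y,z axes in sat frame [[1.0, 0.0007, -0.0002], [-0.0002, -0.0003, -1.0], [-0.0007, 1.0, -0.0003]]
```

Side load is down to 2 N, about the hinge friction. I'll open the jaws evenly and rise clear.

Emit:
{"method": "step_arm", "body": {"deltas": [[0,0,0,0,0,0,0.7],[0,0,0,0,0,0,1.2],[0,0,0,0,0,0,2],[0,0,0,0,0,0,3],[0,0,0,0,0,0,4],[0,0,0,0,0,0,5],[0,0,0,0,0,0,5]]}}

```text
t: 7.0
position: [0.5975, -0.1754, 0.2479]
tool_rot: [-1.558, 0.233, -0.233]
ft_force: [-0.1, 0.1, 0.4]
width: 0.0501
```

Emit:
{"method": "step_arm", "body": {"deltas": [[0,0,0,0,-1.5,0,5],[0,0,0,0,-3,0,5],[0,0,0,0,-4,0,5],[0,0,0,0,-4,0,5],[0,0,0,-4,-4,0,5],[0,0,0,-5,0,0,5],[0,0,0,-5,0,0,5],[0,0,0,-4,0,0,5],[0,0,0,0,0,0,5],[0,0,0,0,0,0,5]]}}

```text
t: 8.25
position: [0.4256, -0.1229, 0.4138]
tool_rot: [-1.559, 0.231, -0.234]
ft_force: [0.1, 0.5, -0.4]
width: 0.0502
```

```bash
python3 -c "
from h import *
rep(); a=snap('scene','s6')['pixels'][95:195,150:270,::-1]; b=snap('side','d6')['pixels'][190:280,250:400,::-1]
A=cv2.resize(a,None,fx=5,fy=5,interpolation=2)[:300]; B=cv2.resize(b,None,fx=4,fy=4,interpolation=2)[:300]
cv2.imwrite('pics/m6.png',np.vstack([A,B]))"
```

```text
t 8.25 sat-frame tcp mm [-180.1   50.5  413.8] F sat [-0.1, 0.5, -0.4] w 0.050184488623652365
tool x,y,z axes in sat frame [[1.0, 0.0009, 0.0019], [0.0019, -0.0001, -1.0], [-0.0009, 1.0, -0.0001]]
```

View pics/m6.png

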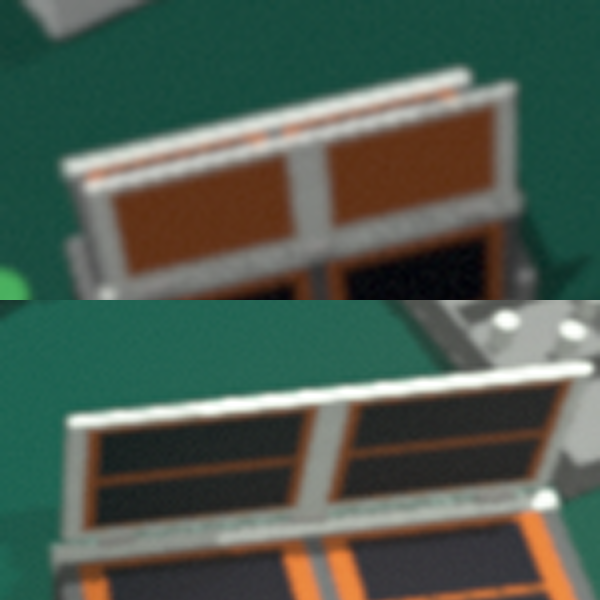

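The panel stands upright with the gripper clear. Its free edge runs (90,185)–(513,90) in the upper tile and (68,420)–(592,368) in the lower, same as when gripped. One last numeric check of the edge line, and of the short satellite against the first picture.

```bash
python3 - <<'E'
from h import *
s=pickle.load(open('pics/s6.pkl','rb'));s0=pickle.load(open('pics/s1.pkl','rb')); d=pickle.load(open('pics/d6.pkl','rb'));d0=pickle.load(open('pics/d1.pkl','rb'))
g=s['pixels'].sum(2).astype(float); th=np.radians(-17.05);P=np.array([.583,-.224,0])
r=[]
for u in range(172,250,2):
    v0=95+(184-(( (u-150)*5)-88)*97/428)/5; vs=np.arange(int(v0)-2,int(v0)+4); w=g[vs,u]; w=np.clip(w-np.median(w),0,None)
    v=(w*vs).sum()/w.sum(); r.append(edge(s,u,v,P,th)[0][0])
print('angle along edge',np.median(r),np.percentile(r,[10,90]))
for a,b,(y0,y1,x0,x1) in((s,s0,(205,285,262,350)),(d,d0,(80,195,200,246))):
    D=np.abs(a['pixels'][y0:y1,x0:x1].astype(int)-b['pixels'][y0:y1,x0:x1]).max(2); print('short sat diff mean,p99',D.mean(),np.percentile(D,99))
    G=lambda c:np.float32(cv2.cvtColor(c['pixels'][y0:y1,x0:x1],7)); print(cv2.phaseCorrelate(G(b),G(a)))
E
```

```text
angle along edge 1.563 [1.5588 1.568 ]
short sat diff mean,p99 2.378409090909091 12.0
((0.0635046363853391, -0.04556491631518611), 1.0420203179783292)
short sat diff mean,p99 35.46672967863894 183.0
((-0.011956655469006705, 0.03907332464044799), 0.373623322447141)
```

```bash
python3 -c "
from bench import *
print(job_done())"
```

```text
the job is handed in; nothing more can be done
None
```

The longer satellite's panel is folded up to upright and released, and I handed the job in at about 8.4 s. I straddled the free edge with the tool pointing straight down and closed the jaws gently on the plane above the hinge line. I then eased off the side load, opened the jaws and moved the arm well clear.

**Panel angle:** after release, the scene camera put the free edge at 1.563 rad against 1.571 for exactly upright. Corner triangulation while it was still gripped gave about 1.58 rad. The two agree to within about 0.02 rad, which is near the limit of the camera calibration.

**Forces:** the highest wrist force I saw in the readings was about 6 N sideways while the panel was gripped. It was about 2 N just before opening and about 0 afterwards.

**Shorter satellite:** the scene camera shows it unchanged, with an image shift under 0.1 pixel. The same check from the side camera was not usable: the pictures differed a lot and matched poorly there, most likely because the arm blocked that view in at least one of them. I did not look at that picture to confirm.

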